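# Work the stuck locating block out of its jig

## Robot

A 6-joint arm with a two-finger parallel gripper is mounted at the origin on the work surface; the furniture and walls round the work are solid. World frame = base frame: x ahead of the robot, y to its left, z up, the work surface at z = 0. Lengths are in mm, angles in degrees, forces in N, time in s.
With the tool pointing down it reaches from about 400 to 925 mm from the base axis. Payload 12.5 kg.
Tool frame: the origin (TCP) lies at the very end of the fingers, on their centre line; the grasp point (between the pads) lies 19 mm behind it; z points along the fingers, y is the line along which they close (so a half turn about z gives the same grasp; the last joint's range is limited). The gripper opens to 95 mm and grips with 3 to 60 N. Pads are 20 mm wide; open, the fingers measure 119 mm over their backs; the gripper's body (75 mm by 180 mm) begins 59 mm behind the grasp point.
Start: joints at [-73.201, 28.126, 89.318, -0, 62.55, -6.05], TCP at [242.719, -575.964, 214.661] pointing down, gripper open.
Joint ranges: [-177.58, 177.58], [-47.91, 125.51], [2.72, 160], [-65.01, 245.01], [3.68, 167.84], [-153.87, 153.87]. Speed limits (degrees/s): [127.2, 127.2, 159.86, 180, 180, 180].

## Interface

Orientations are given as a 3x3 rotation matrix whose columns are the frame's x, y, z axes.
In Python, from rig import ctrl, cams, job gives the robot as it stands.
- The arm moves only by the shell command python3 -m jog 'ROWS' [FORCE]. ROWS is JSON, a list of rows, each a list of 3 entries, a list of its own where there are three numbers: the closure, from 0 (fully open) to 1 (shut), then the shift along the world's x, y, z in mm, then the turn about the world's z in degrees. A call has 1 to 5 rows; each row is the pose to reach, as a shift and turn from the pose commanded when the call began; what a row does not reach only later rows make up. A row lasts 1/8 s, in which the tool goes at most 62.5 mm and 10.7 degrees, less where a joint would pass 70% of its speed; a pose out of reach is approached as far as the arm can. A call with a gripper value outside its range is refused whole. The fingers move at their own pace and stop on an object; FORCE is the grip in N (left out, the last holds). Time passes only in rows, so rows that repeat a pose let the fingers close. It gives the time, the measured TCP pose, the force, the opening and the grip force at its end, in the units of the state.
- ctrl.observe(): the state, without advancing time (a new reading comes with each control period).
- cams.capture(name): name is "scene" or "top" or "wrist"; returns a dict with "frame" (480x640x3 uint8, blue, green, red), "vfov" (degrees; the focal length in pixels is half the picture's height over the tangent of half this angle, whatever the lens; pixels are square), "cx", "cy" (the principal point, pixels), "origin" and "rotation" of the camera in the world; the wrist camera has in their place "T_tool_cam" (4x4, takes a point from camera to tool coordinates, whose origin is the TCP and whose axes are the flange's). Camera axes: x right, y up, looking along -z (the intrinsics and any distortion apply to the point x, -y, -z); pixel columns grow to the right and rows downward; lengths in mm; the calibration is good to about 2 mm. A picture is of the moment at which its call begins: read the wrist's pose just before it. There is no depth.
- job.close_job(): hands the job in; it is judged then, once.
Trained networks look in the newest picture that a camera, given by its name, has taken for a name from the list of things; names that differ only in an ending like _2 or _b are one class to them, and where a whole thing is asked for, a point or a joint stands for the part that bears it (a point fixed in the world has none). Each returns a list of dicts, best first, with "conf" (0 to 1); they miss things now and then, are a little off and sometimes report something else, mostly with a low value. They report only what shows in the picture. A call takes as long as a camera call.
- cams.trace(camera, query): "region" (480x640 bool, what is visible of it) and "position" ([column, row] in pixels, amid what is visible of it).
- cams.tip_of(camera, query): "position" ([column, row] in pixels: a listed point, or the origin of a listed thing).
The state is a dict: "time_s": time; "joint_pos": joint angles; "dq": joint speeds; "joint_torque": joint torques, N m; "position": TCP position; "ee_rot": TCP orientation; "ft_force": force on the tool from outside, world axes, zero at the start; "ft_torque": the same for the moment, N m; "gripper_width": finger opening in mm; "grip_force": force on a finger pad.
Only numpy, scipy, OpenCV 4.12 (cv2) and the standard library are available. Lean on these libraries where they do the work, as an engineer would, in place of code of your own. Each camera call takes 0.05 s, during which the arm holds its last target. There are 200 camera calls.

## Task

The wooden locating block is stuck in the seat of the small jig on the bench. Press the jig's sprung lever down to its stop to draw the locking bolt and let the lever come back up; then grip the block by its upper end and rock it to the left and to the right until both stiff steel jaws beside it are pushed back off its foot, and lift it straight up until the foot is just clear above the jaws. Finish while still holding the block there, upright and still over its seat, touching nothing but your gripper, and leave the other things on the bench where they are.

Things in the scene. Friction and masses are not known exactly. Their poses are not given: they have to be found in the camera images.
- jig: the jig, fixed to the bench: plywood base plate, 16 mm thick, x -126 to +46 mm, y +-75 mm, with steel fittings up to 62 mm above the plate near the block (the bolt's upright tail, 80 mm or more towards -x, 75 mm). Origin on the plate's underside, straight below the seat's middle; x runs from the lever end to the far end, y to the left when looking along x, z up. The block rocks along y
- seat (a point): middle of the seat floor, on the base plate under the block, 16 mm above the jig's underside; axes as the jig's. The block's foot stands with 1.5 mm play each way between two 7 mm high side rails and two 28 mm high end plates
- locating_block: wooden block, 120 mm tall, 0.17 to 0.35 kg, in the jig, axes as the jig's. Origin: middle of its lowest line, on the seat floor at the start. Half-round foot along x, radius 14 mm: it rocks about that axis, 14 mm up. Shoulders 40 mm wide (y), 14 to 22 mm up; above, a neck 32 mm (y) x 44 mm (x): grip it across y, 80 to 115 mm up. A steel fork on the -x face, 34 to 65 mm up, takes the bolt's tip
- left_jaw (a joint): steel jaw at the block's +y side, 26 to 62 mm above the seat floor; m, 0 = closed (inner face 16.5 mm from the seat's middle, over the block's shoulder, so that the block lifts only 4 mm), grows outward to its stop at 0.012. Off the shoulder from 0.0035. Stiff (5 N), stays where the tilting neck pushes it: about 0.009 at a tilt of 0.2 rad
- right_jaw (a joint): the same on the -y side, grows as it is pushed outward (-y)
- bolt (a joint): locking bolt, a flat steel bar along x, 46 mm above the seat floor, its tip in the block's fork, so that the block cannot rock; m, 0 = locked, grows as it is drawn towards -x; free of the fork from 0.008. A full stroke of the lever draws it about 0.012, and it stays there
- lever (a joint): the lever's angle, rad: 0 = at rest, its arm sloping up towards -x; grows as the pad is pressed down; stop at 0.5. A spring of 2 to 6 N at the pad brings it back when let go
- lever_pad (a point): middle of the top face of the lever's wooden pad (46 x 30 x 12 mm, sloping) at the lever's -x end. The lever turns about an axis along y, 98 mm from here towards the block and 56 mm lower at rest. A full press lowers this point by about 54 mm while it swings 15 mm outward (-x)
- try_square: try square lying on the bench, to be left alone, 120 x 190 x 18 mm, origin at the middle of its underside
- masking_tape: roll of masking tape lying flat, to be left alone, 100 mm wide, 25 mm high, origin at the middle of its underside
- wax_tin: round tin of wax standing to the right of the jig, to be left alone, 78 mm wide, 79 mm tall, origin at the middle of its underside

How it is judged:
By the outcome, as a careful person would: the job done as asked, in the order asked, and still so for the second after the job is handed in, while the arm keeps its last pose, push and grip.
It also fails if it takes over 54 s, if anything falls off the work surface, if the arm or the gripper's body presses on something with over 40 N, if the wrist force passes 120 N, or if a joint passes its speed limit or range.

## Working session

There is one attempt and no reset: what is moved stays moved. The work goes in short steps, Python scripts to look and compute and a shell command to move; the robot and the scene stay as the last step left them, time stands still between calls to the robot, and variables do not carry over. Pictures are saved under pics/ and viewed, at most 11 in all, crops included, and the job is handed in when it is done.

```bash
mkdir -p pics; ls
cat > h.py <<'E'
import numpy as np, cv2
from rig import ctrl, cams, job
def cap(n):
    s=ctrl.observe(); c=cams.capture(n)
    if 'origin' not in c:
        T=np.array(c['T_tool_cam']); R=np.array(s['ee_rot']); p=np.array(s['position'])
        c['rotation']=R@T[:3,:3]; c['origin']=p+R@T[:3,3]
    c['R']=np.array(c['rotation']);c['o']=np.array(c['origin']);c['f']=240/np.tan(np.radians(c['vfov'])/2)
    return c
def ray(c,px):
    d=c['R']@np.array([(px[0]-c['cx'])/c['f'],-(px[1]-c['cy'])/c['f'],-1]); return d/np.linalg.norm(d)
def onz(c,px,z):
    d=ray(c,px); return c['o']+d*(z-c['o'][2])/d[2]
def proj(c,P):
    q=c['R'].T@(np.array(P)-c['o']); return np.array([c['cx']-c['f']*q[0]/q[2],c['cy']+c['f']*q[1]/q[2]])
def tri(cs,pxs):
    A=0;b=0
    for c,p in zip(cs,pxs):
        d=ray(c,p);M=np.eye(3)-np.outer(d,d);A=A+M;b=b+M@c['o']
    return np.linalg.solve(A,b)
E
python3 - <<'E'
from h import *
np.set_printoptions(precision=1,suppress=True)
C={}
ims=[]
for n in ['scene','top','wrist']:
    c=C[n]=cap(n); cv2.imwrite(f'pics/{n}0.png',c['frame'])
    print(n,{k:v for k,v in c.items() if k not in('frame','R','T_tool_cam')})
    for q in ['jig','seat','locating_block','lever_pad','try_square','masking_tape','wax_tin']:
        r=cams.tip_of(n,q); print(q,[(np.round(x['position'],1),round(x['conf'],2)) for x in r[:2]])
print(ctrl.observe())
E
```

```text
pics
scene {'vfov': 55.48466319701421, 'cx': 319.4680071637731, 'cy': 242.36303492757887, 'origin': array([ 17.1, 484.4, 591.2]), 'rotation': array([[-0.7,  0.4, -0.6],
       [-0.7, -0.4,  0.6],
       [-0. ,  0.8,  0.6]]), 'o': array([ 17.1, 484.4, 591.2]), 'f': np.float64(456.31316941259826)}
jig [(array([285.3, 235.2]), 0.8), (array([283. , 228.6]), 0.53)]
seat [(array([282.3, 229.2]), 0.73)]
locating_block [(array([283.5, 231.7]), 0.59)]
lever_pad [(array([323.7, 234.5]), 0.64)]
try_square [(array([218.4, 388.1]), 0.81)]
masking_tape [(array([398.9, 211.6]), 0.92)]
wax_tin [(array([371.9, 199.3]), 0.83)]
top {'vfov': 48.928237383691076, 'cx': 318.85760933521834, 'cy': 230.85510296071783, 'origin': array([ 316.1,  -17. , 1313.4]), 'rotation': array([[ 0. ,  1. , -0.2],
       [-1. ,  0. , -0. ],
       [-0. ,  0.2,  1. ]]), 'o': array([ 316.1,  -17. , 1313.4]), 'f': np.float64(527.507121200498)}
jig [(array([335.7, 191.5]), 0.88)]
seat [(array([337.8, 188. ]), 0.96)]
locating_block [(array([337.1, 192.9]), 0.89)]
lever_pad [(array([322.9, 253.9]), 0.69)]
try_square [(array([199.8
[... 247 characters left out ...]
 0.1],
       [ 0. , -0.3,  1. ]]), 'origin': array([ 317.5, -543.9,  384.1]), 'o': array([ 317.5, -543.9,  384.1]), 'f': np.float64(424.5000334582092)}
jig []
seat []
locating_block []
lever_pad []
try_square []
masking_tape []
wax_tin []
{'time_s': 1.2, 'joint_pos': array([-73.2,  28.1,  89.3,  -0. ,  62.5,  -6.1]), 'dq': array([ 0.,  0., -0., -0.,  0.,  0.]), 'joint_torque': array([ -0. , -61.2, -25.8,   0.1,   0. ,   0. ]), 'position': array([ 242.7, -575.9,  214.7]), 'ee_rot': array([[ 0.9,  0.4,  0. ],
       [ 0.4, -0.9, -0. ],
       [-0. ,  0. , -1. ]]), 'ft_force': array([-0.1, -0.2, -0.1]), 'ft_torque': array([ 0., -0.,  0.]), 'grip_force': 0.0, 'gripper_width': 94.78122279276647}
```

View pics/scene0.png

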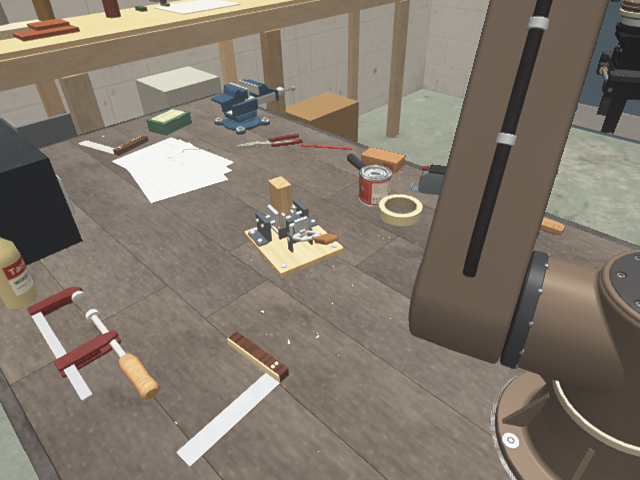

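View pics/top0.png

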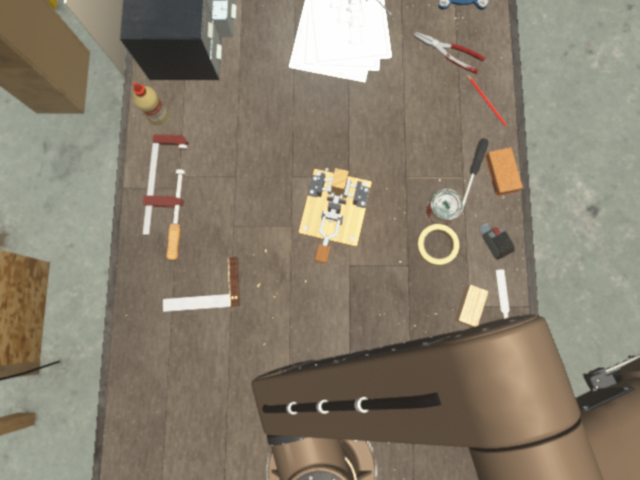

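Run:
```python
from h import *
np.set_printoptions(precision=1,suppress=True)
s=cap('scene');t=cap('top')
print(t.keys())
P={'seat':((282.3,229.2),(337.8,188)),'pad':((323.7,234.5),(322.9,253.9)),'blk':((283.5,231.7),(337.1,192.9)),'jig':((285.3,235.2),(335.7,191.5))}
for k,(a,b) in P.items():
    X=tri([s,t],[a,b]); print(k,X,proj(s,X)-a,proj(t,X)-b, 'seat z16', onz(s,a,16),onz(t,b,16))
for k,a,b in [('sq',(218.4,388.1),(199.8,285)),('tape',(398.9,211.6),(438.1,245.6)),('tin',(371.9,199.3),(440,209.1))]:
    print(k,onz(s,a,0),onz(t,b,0))
cv2.imwrite('pics/crop.png',np.hstack([cv2.resize(s['frame'][120:300,210:350],None,fx=2.85,fy=2.85,interpolation=2),cv2.resize(t['frame'][140:300,270:400],None,fx=3.0,fy=513/160,interpolation=2)]))
```

```text
dict_keys(['frame', 'vfov', 'cx', 'cy', 'origin', 'rotation', 'R', 'o', 'f'])
seat [674.8 -41.5  11.8] [-0.8 -0.1] [0.4 0.5] seat z16 [668.4 -38.5  16. ] [674.9 -40.3  16. ]
pad [496.1  -1.3 104.1] [2.3 0.3] [-1.2 -1.4] seat z16 [587.2 -86.5  16. ] [505.6  -3.1  16. ]
blk [663.7 -38.2  11.6] [0.3 0. ] [-0.2 -0.2] seat z16 [659.3 -33.9  16. ] [662.  -38.5  16. ]
jig [666.1 -38.2   1.8] [-2.  -0.3] [1.2 1.3] seat z16 [646.5 -27.8  16. ] [665.7 -35.   16. ]
sq [438.4 297.4   0. ] [428.8 304.1   0. ]
tape [ 537.4 -291.6    0. ] [ 529.8 -292.2    0. ]
tin [ 620.4 -292.     0. ] [ 623.9 -300.5    0. ]
```

View pics/crop.png

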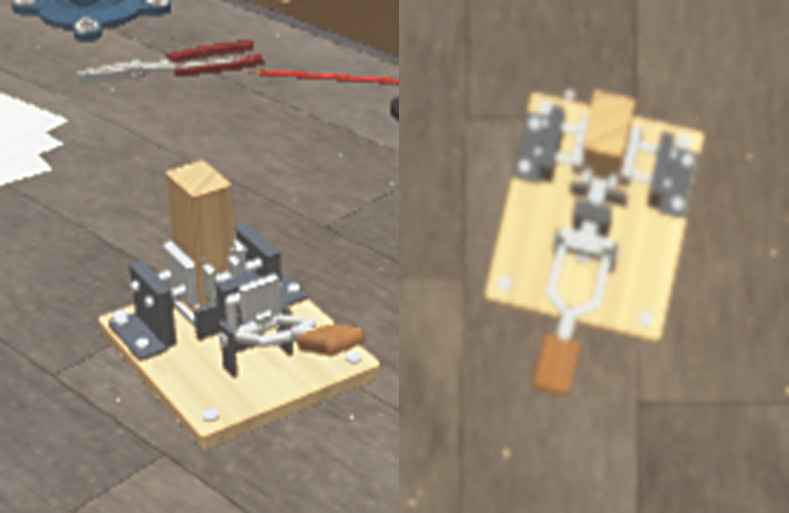

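```bash
cat > fit.py <<'E'
from h import *
from scipy.optimize import least_squares
def W(q,p):
    c,s=np.cos(q[2]),np.sin(q[2]); return np.array([q[0]+c*p[0]-s*p[1],q[1]+s*p[0]+c*p[1],p[2]])
def fit(obs,q0,loss='soft_l1'):
    r=lambda q:np.concatenate([proj(c,W(q,p))-px for c,p,px in obs])
    return least_squares(r,q0,x_scale=[1,1,.01],loss=loss),r
E
python3 - <<'E'
from fit import *
np.set_printoptions(precision=2,suppress=True)
s=cap('scene');t=cap('top')
T=lambda x,y:np.array([270+(x-399)/3.0,140+y/3.206]);S=lambda x,y:np.array([210+x/2.85,120+y/2.85])
obs=[(t,(-126,75,16),T(487,298)),(t,(-126,-75,16),T(661,339)),(t,(46,-75,16),T(703,133)),(t,(46,75,16),T(531,94)),
(s,(-126,75,16),S(203,438)),(s,(46,75,16),S(100,318)),(s,(-126,-75,16),S(379,363)),
(s,(22,16,136),S(167,181)),(s,(-22,16,136),S(197,199)),(s,(-22,-16,136),S(232,183)),(s,(22,-16,136),S(201,160)),
(t,(22,16,136),T(594,91)),(t,(22,-16,136),T(634,101)),(t,(-22,-16,136),T(625,158)),(t,(-22,16,136),T(584,148))]
R,r=fit(obs,[670,-38,-.2]);print(R.x,np.degrees(R.x[2]));print(r(R.x).reshape(-1,2))
for l in ([o for o in obs if o[0] is t],[o for o in obs if o[0] is s]):
    print(fit(l,R.x)[0].x)
# pad: scene/top centre, tri
q=R.x
for cc,n in((s,'scene'),(t,'top')):
    m=cams.trace(n,'lever_pad'); print(n,[(x['position'],x['conf'],x['region'].sum()) for x in m[:2]])
# predicted pad for local (d,0,h)
print(ctrl.observe()['time_s'], ctrl.observe()['ee_rot'])
E
```

```text
[664.01 -41.24  -0.22] -12.858017435313522
[[-1.51  0.23]
 [-0.94  0.75]
 [-0.41 -0.03]
 [-0.41 -0.44]
 [ 0.89 -1.37]
 [-0.3  -1.03]
 [ 2.11 -0.98]
 [ 0.14 -4.06]
 [-0.3  -1.66]
 [ 1.26 -0.51]
 [ 1.76 -0.89]
 [-0.51 -0.07]
 [-0.39 -0.25]
 [-1.55 -0.14]
 [-1.41 -0.01]]
[664.03 -43.21  -0.22]
[661.93 -37.26  -0.22]
scene [([310.6, 236.7], 0.81, np.int64(485))]
top [([325.3, 237.9], 0.67, np.int64(534))]
1.5 [[ 0.92  0.39  0.  ]
 [ 0.39 -0.92 -0.  ]
 [-0.    0.   -1.  ]]
```

```bash
python3 -m jog '[[1,[25,57,0],-7],[1,[50,114,0],-14],[1,[75,171,0],-21],[1,[100,228,0],-28],[1,[125,285,0],-36]]' 20; python3 -m jog '[[1,[25,57,0],0],[1,[50,114,0],0],[1,[75,171,0],0],[1,[100,228,0],0],[1,[125,285,0],0]]'
```

```text
time_s: 2.12
position: [368.2, -289.2, 214.9]
ee_rot: [[0.973, -0.232, 0.001], [-0.232, -0.973, -0.001], [0.001, 0.0, -1.0]]
ft_force: [1.8, -0.9, 0.3]
gripper_width: 50.5
grip_force: 0.0
time_s: 2.75
position: [493.4, -3.9, 214.9]
ee_rot: [[0.974, -0.227, 0.001], [-0.227, -0.974, -0.0], [0.001, 0.0, -1.0]]
ft_force: [0.6, -1.0, 0.7]
gripper_width: 2.3
grip_force: 0.0
```

Run:
```python
from fit import *
np.set_printoptions(precision=1,suppress=True)
w=cap('wrist'); cv2.imwrite('pics/w1.png',w['frame'])
for q in ['seat','locating_block','lever_pad']:
    print(q,[(x['position'],x['conf']) for x in cams.tip_of('wrist',q)[:2]])
q=[664,-41.2,-.2244]
for p in [(-126,75,16),(-126,-75,16),(46,-75,16),(46,75,16),(22,16,136),(22,-16,136),(-22,-16,136),(-22,16,136),(-173,0,104)]: print(p,proj(w,W(q,p)))
```

```text
seat []
locating_block []
lever_pad [([309.5, 229.6], 0.77)]
(-126, 75, 16) [226. 153.]
(-126, -75, 16) [401.8 152. ]
(46, -75, 16) [414.2 -85.9]
(46, 75, 16) [210.4 -84.6]
(22, 16, 136) [ 277.3 -137.5]
(22, -16, 136) [ 343.8 -138. ]
(-22, -16, 136) [342.6 -33.5]
(-22, 16, 136) [280.1 -33.1]
(-173, 0, 104) [313.7 233.7]
```

View pics/w1.png

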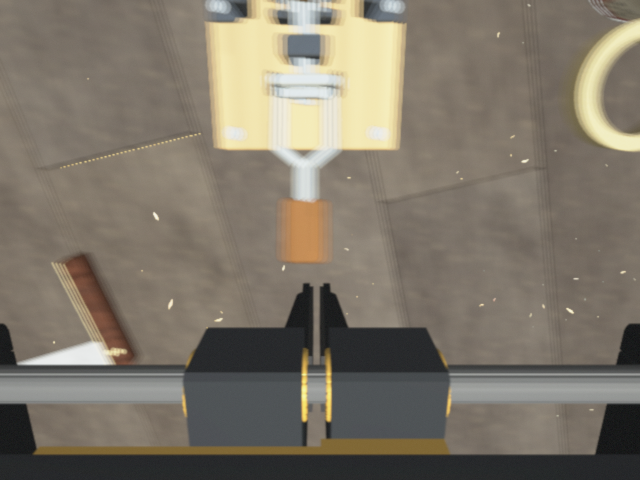

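```bash
python3 -m jog '[[1,[3,7,-45],0],[1,[3,7,-90],0],[1,[3,7,-95],0]]'
python3 - <<'E'
from fit import *
w=cap('wrist');print(ctrl.observe()['position'])
print([(x['position'],x['conf']) for x in cams.tip_of('wrist','lever_pad')[:2]], [(x['position'],x['conf']) for x in cams.trace('wrist','lever_pad')[:2]])
cv2.imwrite('pics/w2.png',w['frame'])
E
```

```text
time_s: 3.32
position: [494.3, -0.1, 117.9]
ee_rot: [[0.973, -0.229, -0.005], [-0.229, -0.973, 0.0], [-0.005, 0.001, -1.0]]
ft_force: [0.9, -0.5, 0.9]
gripper_width: 0.3
grip_force: 0.0
[ 4.95061623e+02 -8.12787025e-02  1.18934242e+02]
[([317.7, 281.2], 0.87)] [([319.5, 181.7], 0.64)]
```

View pics/w2.png

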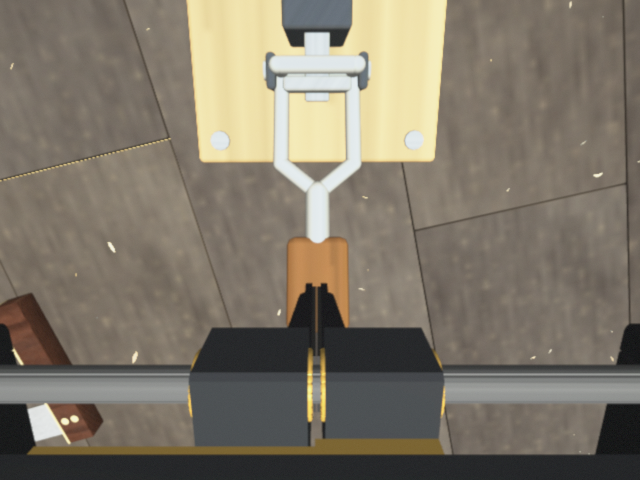

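```bash
python3 -m jog '[[1,[0,0,-15],0],[1,[-2,0,-28],0],[1,[-5,1,-42],0],[1,[-8,2,-55],0],[1,[-8,2,-55],0]]'; python3 -m jog '[[1,[-2,0,-5],0],[1,[-3,1,-8],0],[1,[-3,1,-8],0]]'
```

```text
time_s: 4.1
position: [487.4, 3.1, 63.9]
ee_rot: [[0.974, -0.227, -0.001], [-0.227, -0.974, 0.0], [-0.001, 0.0, -1.0]]
ft_force: [0.9, -0.9, 3.6]
gripper_width: 0.4
grip_force: 1.7
time_s: 4.47
position: [485.1, 4.1, 56.7]
ee_rot: [[0.974, -0.227, 0.001], [-0.227, -0.974, -0.0], [0.001, -0.0, -1.0]]
ft_force: [1.9, 0.1, 4.3]
gripper_width: 0.6
grip_force: 2.0
```

```bash
python3 -m jog '[[1,[-1,0,-3],0],[1,[-1,0,-5],0],[1,[-1,0,-5],0]]'; python3 -m jog '[[1,[0,0,-2],0],[1,[0,0,-4],0],[1,[0,0,-4],0]]'
```

```text
time_s: 4.85
position: [483.8, 4.1, 51.6]
ee_rot: [[0.974, -0.228, 0.0], [-0.228, -0.974, -0.0], [0.0, -0.0, -1.0]]
ft_force: [3.5, 0.4, 5.4]
gripper_width: 0.3
grip_force: 2.6
time_s: 5.22
position: [483.8, 4.1, 47.9]
ee_rot: [[0.974, -0.228, 0.0], [-0.228, -0.974, -0.0], [0.0, -0.0, -1.0]]
ft_force: [1.3, 0.9, 10.8]
gripper_width: 0.2
grip_force: 5.1
```

Force is starting to climb; a little further to confirm the stop.

```bash
python3 -m jog '[[1,[0,0,-2],0],[1,[0,0,-2],0]]'
python3 - <<'E'
from fit import *
w=cap('wrist');cv2.imwrite('pics/w3.png',w['frame'])
print(ctrl.observe()['ft_force'])
E
```

```text
time_s: 5.48
position: [483.8, 4.1, 46.8]
ee_rot: [[0.974, -0.227, 0.001], [-0.227, -0.974, -0.0], [0.001, -0.0, -1.0]]
ft_force: [-3.1, -0.1, 25.8]
gripper_width: 0.7
grip_force: 13.4
[-3.29862481  1.44386515 25.83674749]
```

View pics/w3.png

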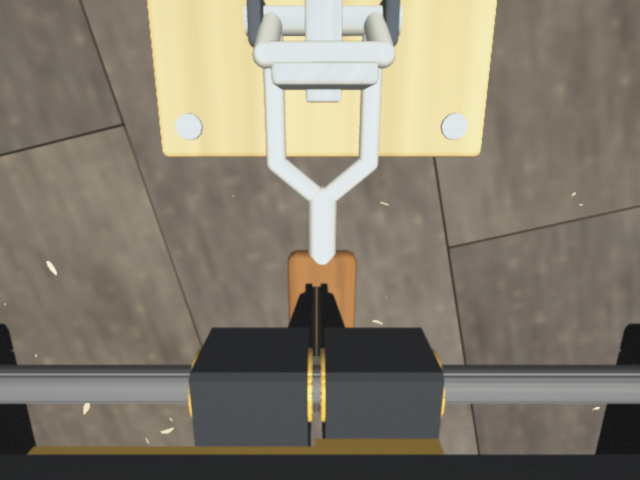

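```bash
python3 -m jog '[[1,[4,-1,25],0],[1,[8,-2,55],0],[1,[10,-2,110],0],[0,[10,-2,170],0],[0,[40,-9,205],0]]'; python3 -m jog '[[0,[50,-11,0],0],[0,[82,-19,0],0],[0,[82,-19,0],0],[0,[82,-19,0],0]]'
python3 - <<'E'
from fit import *
w=cap('wrist');cv2.imwrite('pics/w4.png',w['frame'])
print(ctrl.observe()['position'])
for q in ['seat','locating_block','lever_pad','bolt','left_jaw']:
    print(q,[(x['position'],x['conf']) for x in cams.tip_of('wrist',q)[:2]])
E
```

```text
time_s: 6.15
position: [522.5, -4.5, 253.2]
ee_rot: [[0.974, -0.227, -0.0], [-0.227, -0.974, -0.0], [-0.0, 0.0, -1.0]]
ft_force: [1.4, 0.1, -1.0]
gripper_width: 15.4
grip_force: 0.0
time_s: 6.65
position: [604.4, -23.7, 249.8]
ee_rot: [[0.974, -0.227, -0.003], [-0.227, -0.974, 0.0], [-0.003, 0.0, -1.0]]
ft_force: [-1.0, 0.1, 1.1]
gripper_width: 55.0
grip_force: 0.0
[604.46891406 -23.61143028 250.20683062]
seat []
locating_block [([317.8, 132.3], 0.73)]
lever_pad [([319.9, 343.9], 0.96)]Traceback (most recent call last):
  File "<stdin>", line 5, in <module>
ValueError: it knows: jig, lever_pad, locating_block, masking_tape, seat, try_square, wax_tin
```

View pics/w4.png

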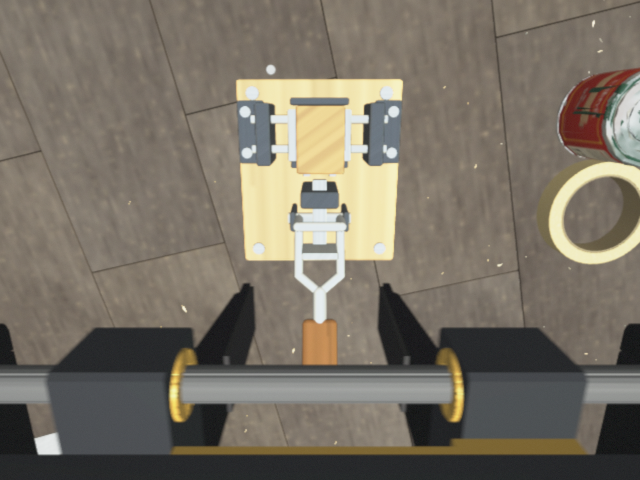

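Run:
```python
from fit import *
np.set_printoptions(precision=4,suppress=True)
w=cap('wrist')
A=np.array
obs=[(w,(-126,75,16),A([246,260.])),(w,(-126,-75,16),A([394,260.])),(w,(46,-75,16),A([403,80.])),(w,(46,75,16),A([236,80.]))]
ob2=[(w,(22,16,136),A([296.5,107.])),(w,(22,-16,136),A([344,107.])),(w,(-22,-16,136),A([345,173.])),(w,(-22,16,136),A([297,173.]))]
for o in (obs,ob2,obs+ob2):
    R,r=fit(o,[664,-38,-.22]);print(R.x);print(r(R.x).reshape(-1,2).round(1).tolist())
print(ctrl.observe()['ee_rot'],ctrl.observe()['position'])
```

```text
[666.069  -41.3773  -0.2261]
[[-0.4, 1.4], [0.1, 0.9], [0.7, -1.0], [-0.4, -0.4]]
[666.0019 -40.9948  -0.2177]
[[-1.2, -1.0], [1.4, -1.6], [-0.1, 1.5], [0.0, 2.1]]
[666.0481 -41.1879  -0.2253]
[[-0.5, 1.5], [0.1, 0.9], [0.5, -1.0], [-0.6, -0.2], [-0.7, -1.3], [2.0, -1.6], [-0.1, 1.5], [0.0, 1.8]]
[[ 0.9738 -0.2274  0.0001]
 [-0.2274 -0.9738 -0.0001]
 [ 0.0001  0.0001 -1.    ]] [605.182  -23.767  250.9618]
```

```bash
python3 - <<'E'
from fit import *
w=cap('wrist'); q=[666,-41.2,-.2254]
print(proj(w,W(q,(-173,0,104))),proj(w,W(q,(-188,0,50))))
E
python3 -m jog '[[0,[50,-14,0],0],[0,[61,-17,-40],0],[0,[61,-17,-95],0],[0,[61,-17,-110],0],[0,[61,-17,-110],0]]'
python3 - <<'E'
from fit import *
w=cap('wrist');t=cap('scene'); q=[666,-41.2,-.2254]
cv2.imwrite('pics/w5.png',np.hstack([w['frame'][150:470,100:540],cv2.resize(t['frame'][140:280,225:365],(320,320))]))
print(ctrl.observe()['position'],[proj(w,W(q,(a,b,136))).round() for a,b in((22,16),(22,-16),(-22,-16),(-22,16))])
E
```

```text
[320.73241443 349.00798758] [320.16603966 333.06614372]
time_s: 7.58
position: [666.8, -40.9, 141.0]
ee_rot: [[0.974, -0.227, -0.001], [-0.227, -0.974, -0.0], [-0.001, 0.0, -1.0]]
ft_force: [-0.4, 0.8, 0.6]
gripper_width: 95.1
grip_force: 0.0
[667.59002313 -41.04495865 142.90323492] [array([280., 257.]), array([354., 256.]), array([352., 346.]), array([283., 346.])]
```

View pics/w5.png

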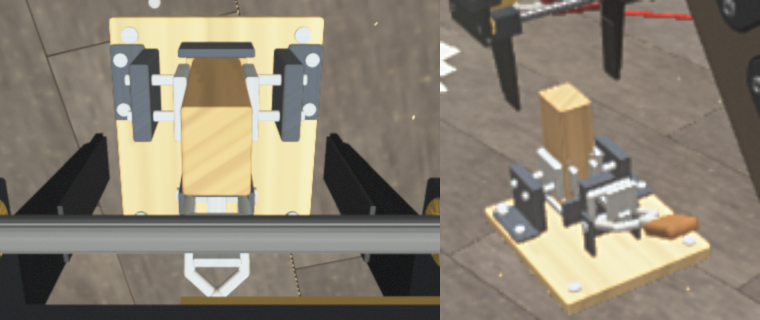

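```bash
python3 -m jog '[[0,[-1,0,-25],0],[0,[-1,0,-46],0],[0.5,[-1,0,-46],0],[1,[-1,0,-46],0],[1,[-1,0,-46],0]]' 8; python3 -m jog '[[1,[0,0,0],0],[1,[0,0,0],0],[1,[0,0,0],0]]'
```

```text
time_s: 8.3
position: [666.3, -41.0, 96.2]
ee_rot: [[0.974, -0.227, 0.002], [-0.227, -0.974, -0.0], [0.002, -0.0, -1.0]]
ft_force: [-0.3, -1.3, -0.5]
gripper_width: 70.5
grip_force: 0.0
time_s: 8.68
position: [665.7, -41.0, 94.7]
ee_rot: [[0.974, -0.228, 0.0], [-0.228, -0.974, -0.0], [0.0, 0.0, -1.0]]
ft_force: [-0.3, -0.2, 0.3]
gripper_width: 40.5
grip_force: 0.0
```

```bash
python3 -m jog '[[1,[0,0,0],0],[1,[0,0,0],0],[1,[0,0,0],0]]'; python3 -m jog '[[1,[0.5,2,0],0],[1,[0.9,4,0],0],[1,[1.3,6,0],0],[1,[1.3,6,0],0]]'
```

```text
time_s: 9.05
position: [665.7, -40.9, 94.6]
ee_rot: [[0.974, -0.227, -0.0], [-0.227, -0.974, -0.0], [-0.0, 0.0, -1.0]]
ft_force: [-0.3, 0.9, -0.7]
gripper_width: 32.0
grip_force: 8.0
time_s: 9.55
position: [667.0, -35.8, 94.9]
ee_rot: [[0.974, -0.227, -0.0], [-0.227, -0.974, -0.002], [0.0, 0.002, -1.0]]
ft_force: [-1.3, -5.9, 3.0]
gripper_width: 32.1
grip_force: 8.0
```

```bash
python3 -m jog '[[1,[0.5,2,0],0],[1,[0.9,4,-0.3],0],[1,[1.3,6,-0.6],0],[1,[1.3,6,-0.6],0]]'; python3 -m jog '[[1,[0.5,2,0],0],[1,[0.9,4,-0.4],0],[1,[1.2,5.5,-0.9],0],[1,[1.2,5.5,-0.9],0]]'
python3 - <<'E'
from fit import *
w=cap('wrist');t=cap('scene');k=cap('top')
cv2.imwrite('pics/w6.png',np.hstack([w['frame'][150:470,100:540],cv2.resize(t['frame'][140:280,225:365],(320,320))]))
E
```

```text
time_s: 10.05
position: [668.8, -30.3, 95.3]
ee_rot: [[0.974, -0.227, 0.002], [-0.227, -0.974, -0.002], [0.002, 0.002, -1.0]]
ft_force: [-2.3, -8.1, 8.5]
gripper_width: 34.7
grip_force: 8.4
time_s: 10.55
position: [670.3, -25.0, 94.7]
ee_rot: [[0.974, -0.227, 0.002], [-0.227, -0.974, -0.003], [0.003, 0.002, -1.0]]
ft_force: [-1.4, -8.4, 10.0]
gripper_width: 37.3
grip_force: 8.8
```

View pics/w6.png

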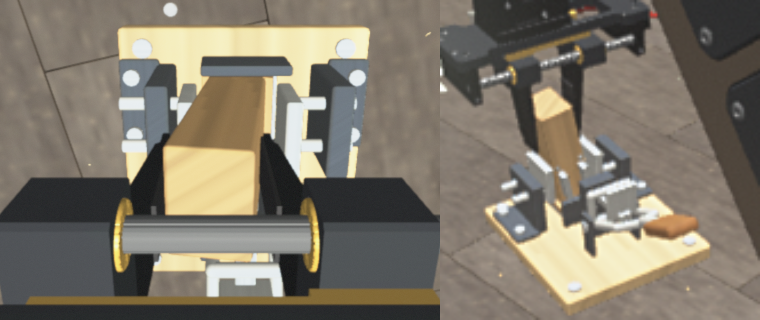

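```bash
python3 -m jog '[[1,[-0.9,-4,0.5],0],[1,[-1.8,-8,1],0],[1,[-2.7,-12,1.5],0],[1,[-3.6,-16,1.8],0],[1,[-3.7,-16.5,1.8],0]]'; python3 -m jog '[[1,[-0.9,-4,0],0],[1,[-1.8,-8,-0.3],0],[1,[-2.5,-11,-0.7],0],[1,[-2.5,-11,-0.7],0]]';  python3 -m jog '[[1,[-0.5,-2,0],0],[1,[-0.9,-4,-0.4],0],[1,[-1.4,-6,-1],0],[1,[-1.4,-6,-1],0]]'
python3 - <<'E'
from fit import *
w=cap('wrist');t=cap('scene')
cv2.imwrite('pics/w7.png',np.hstack([w['frame'][150:470,100:540],cv2.resize(t['frame'][140:280,225:365],(320,320))]))
E
```

```text
time_s: 11.32
position: [665.4, -40.0, 94.5]
ee_rot: [[0.974, -0.228, -0.001], [-0.228, -0.974, 0.0], [-0.001, -0.0, -1.0]]
ft_force: [0.1, 0.7, -3.1]
gripper_width: 32.0
grip_force: 8.0
time_s: 11.82
position: [664.0, -50.0, 95.3]
ee_rot: [[0.974, -0.228, 0.002], [-0.228, -0.974, 0.001], [0.002, -0.002, -1.0]]
ft_force: [1.0, 7.4, 5.9]
gripper_width: 34.2
grip_force: 8.2
time_s: 12.32
position: [663.1, -55.8, 95.0]
ee_rot: [[0.974, -0.228, 0.004], [-0.228, -0.974, 0.001], [0.003, -0.002, -1.0]]
ft_force: [1.3, 7.7, 9.3]
gripper_width: 36.6
grip_force: 8.7
```

View pics/w7.png

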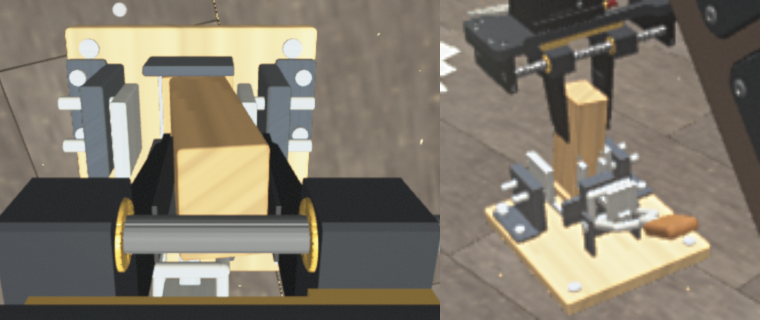

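```bash
python3 -m jog '[[1,[-0.3,-1.5,-0.2],0],[1,[-0.3,-1.5,-0.2],0],[1,[-0.3,-1.5,-0.2],0]]'; python3 -m jog '[[1,[0.9,4,0.5],0],[1,[1.8,8,1],0],[1,[2.7,12,1.3],0],[1,[3.6,16,1.6],0],[1,[4.1,17.5,1.6],0]]'; python3 -m jog '[[1,[0,0,0],0],[1,[0,0,0],0],[1,[0,0,0],0],[1,[0,0,0],0]]' 30
```

```text
time_s: 12.8
position: [662.9, -57.2, 94.9]
ee_rot: [[0.974, -0.228, 0.004], [-0.228, -0.974, 0.001], [0.004, -0.002, -1.0]]
ft_force: [1.1, 9.3, 9.9]
gripper_width: 37.8
grip_force: 8.9
time_s: 13.42
position: [665.5, -40.9, 94.3]
ee_rot: [[0.974, -0.227, -0.001], [-0.227, -0.974, -0.0], [-0.001, 0.001, -1.0]]
ft_force: [0.6, -0.7, -1.3]
gripper_width: 32.0
grip_force: 8.0
time_s: 13.92
position: [665.7, -41.1, 94.5]
ee_rot: [[0.974, -0.228, -0.0], [-0.228, -0.974, -0.0], [-0.0, 0.0, -1.0]]
ft_force: [0.1, -0.1, -3.6]
gripper_width: 31.8
grip_force: 30.0
```

```bash
python3 -m jog '[[1,[0,0,2],0],[1,[0,0,4],0],[1,[0,0,7],0],[1,[0,0,10],0],[1,[0,0,10],0]]'; python3 -m jog '[[1,[0,0,3],0],[1,[0,0,6],0],[1,[0,0,10],0],[1,[0,0,14],0],[1,[0,0,14],0]]'
```

```text
time_s: 14.55
position: [665.9, -41.0, 105.1]
ee_rot: [[0.974, -0.228, 0.001], [-0.228, -0.974, -0.0], [0.001, 0.0, -1.0]]
ft_force: [0.0, 0.1, -2.6]
gripper_width: 32.1
grip_force: 30.0
time_s: 15.18
position: [665.9, -41.0, 119.1]
ee_rot: [[0.974, -0.227, 0.001], [-0.227, -0.974, -0.0], [0.001, 0.0, -1.0]]
ft_force: [0.5, 0.0, -3.7]
gripper_width: 31.7
grip_force: 30.0
```

Free (only the block's weight). Lifting on to about 68 mm.

```bash
python3 -m jog '[[1,[0,0,8],0],[1,[0,0,18],0],[1,[0,0,28],0],[1,[0,0,38],0],[1,[0,0,44],0]]'; python3 -m jog '[[1,[0,0,0],0],[1,[0,0,0],0],[1,[0,0,0],0],[1,[0,0,0],0]]'
python3 - <<'E'
from fit import *
t=cap('scene');q=[666,-41.2,-.2254]
im=cv2.resize(t['frame'][110:290,210:370],None,fx=3.3,fy=3.3,interpolation=2)
print(ctrl.observe()['position'],ctrl.observe()['ft_force'])
for p in [(-22,0,84),(0,0,84),(22,0,84),(-22,16,204),(0,24,78)]:
    u=proj(t,W(q,p)); print(p,u,(u-[210,110])*3.3)
cv2.imwrite('pics/s8.png',im)
E
```

```text
time_s: 15.8
position: [665.9, -41.0, 163.6]
ee_rot: [[0.974, -0.228, 0.001], [-0.228, -0.974, -0.0], [0.001, 0.0, -1.0]]
ft_force: [-0.1, -0.7, -3.0]
gripper_width: 31.9
grip_force: 30.0
time_s: 16.3
position: [665.6, -41.0, 162.4]
ee_rot: [[0.974, -0.228, -0.0], [-0.228, -0.974, 0.0], [-0.0, 0.0, -1.0]]
ft_force: [0.3, 0.1, -2.5]
gripper_width: 32.0
grip_force: 30.0
[665.67962803 -40.97266455 162.41700604] [-0.03672172  0.98206755 -3.91811076]
(-22, 0, 84) [286.77484414 207.40805149] [253.35698565 321.4465699 ]
(0, 0, 84) [281.7426095  202.85612704] [236.75061136 306.42521922]
(22, 0, 84) [276.86458896 198.44369746] [220.65314358 291.8642016 ]
(-22, 16, 204) [275.44903838 156.87618707] [215.98182665 154.69141734]
(0, 24, 78) [271.95560172 208.66373739] [204.45348568 325.59033339]
```

View pics/s8.png

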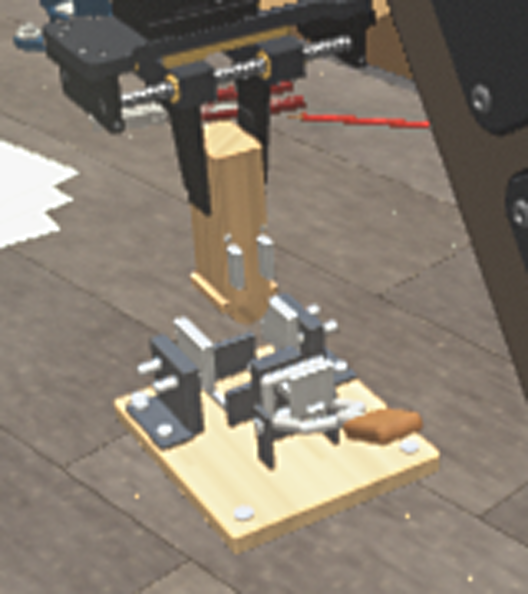

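```bash
python3 -c "
from rig import job
print(job.close_job())"
```

```text
the job is handed in; nothing more can be done
None
```

The job is handed in. I pressed the lever to its stop and it came back up, then rocked the block left and right until both jaws were pushed back. I lifted it straight up, and at hand-in the gripper held it upright over its seat, foot about 68 mm up and roughly 6 mm clear of the jaws. The scene picture taken just before hand-in matches this, and about 16 s of the 54 s were used.

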